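Vent the bench air unit

TASK

Vent the air unit on the workbench: turn its selector knob until the pointer stands at the bar-shaped mark, then pull the flat pull handle out to its stop, hold it there for a second, and ease it fully back in without letting it snap. Leave the ball-shaped pull knob and everything else on the bench as they are.

Things in the scene. Friction and masses are not known exactly. Their poses are not given: they have to be found in the camera images.
- air_unit: Fixed bench air unit: dark base plate 170 x 340 x 12 mm with three blocks in a row along y and a round gauge (top 135 mm high) 62 to 92 mm behind the knob axis. Origin on the table under the knob axis; x to the unit's back (handles at its front, -x), z up. Middle block grey, x -45 to 55 mm, 120 mm wide, topped by a black disc (104 mm across, top 88 mm above table) with the selector.
- relief_valve: The flat pull handle's fixed aluminium block, 100 x 66 mm in x, y, top 84 mm above the table with a low cap to 94 mm. Origin under its centre, 12 mm above the table, 115 mm to either side of the knob axis (the two valves swap sides). Axes as the unit's; front face at x -50 mm.
- drain_valve: The ball knob's fixed block, same shape as the flat pull handle's, on the other side of the selector.
- selector (a joint): Selector angle in rad, growing clockwise seen from above, range 0 to 3.4, held by friction (0.06 N m). At 1.2 the pointer stands at the bar-shaped mark, pointing to the unit's front (its -x). Three small round pips mark the other positions (0.2, 2.2, 3.2). It starts between 0 and 0.6.
- selector_grip (a point): On the knob's axis at gripping height, 110 mm above the table. The knob is a grey upright bar 50 mm long, 12 mm thick, 28 mm tall (from 94 to 122 mm above the table), on a round collar 48 mm across and 6 mm high. The point's x runs along the bar towards its pointing end.
- selector_pointer (a point): Tip of the low white pointer nose at one end of the knob's bar, 34 mm from the axis, 92 mm above the table; a white line on the bar's top runs to the same end.
- vent_mark (a point): Centre of the raised steel bar mark (14 x 8 mm, 2 mm high) on the black disc, 44 mm in front of the knob's axis.
- relief (a joint): How far the flat pull handle is pulled out, in m: 0 fully in, 0.035 at its stop. It slides level, straight out of the unit's front (along the unit's -x). A spring draws it back in: 4.5 N at first, about 10 N at the stop.
- relief_handle (a point): Gripping point of the flat pull handle, moving with it, 77 mm above the table: an upright steel plate 40 mm wide in the unit's y, 14 mm thick in x, from 35 to 93 mm above the table. Its 10 mm round stem joins it lower, 47 mm above the table, so fingers can close before and behind it above the stem. Fully in, it stands 60 mm in front of its block, 45 mm before a brass collar. Axes as the unit's.
- drain (a joint): How far the other valve's ball-shaped knob is pulled out, in m (0 fully in, sprung likewise, 35 mm travel). To be left alone.
- drain_handle (a point): Centre of the ball-shaped knob of the other valve (32 mm across, 47 mm above the table, 60 mm in front of its block).
- coupler: Loose brass hose coupler, a stepped cylinder 26 mm across, 32 mm tall, standing in front of the unit between the two handles. Origin: centre of its underside.
- spray_can: Loose standing spray can, 66 mm across, 190 mm tall. Origin: centre of its underside.
- wrench: Loose wrench lying on the table.
- screwdriver: Loose screwdriver lying on the table.
- tape_roll: Loose roll of tape lying flat, 100 mm across, 24 mm high.
- grease_tin: Loose low tin with a steel lid, 84 mm across, 60 mm tall. Origin: centre of its underside.
- wood_offcut: Loose wooden offcut 160 x 60 x 30 mm lying flat.

How it is judged:
By the outcome, as a careful person would: the job done as asked, in the order asked, and still so for the second after the job is handed in, with the robot touching nothing.
It also fails if it takes over 48 s, if anything falls off the work surface, if the arm or the gripper's body presses on something with over 40 N, if the wrist force passes 120 N, or if a joint passes its speed limit or range.

ROBOT

A 6-joint arm with a two-finger parallel gripper is mounted at the origin on the work surface. World frame = base frame: x ahead of the robot, y to its left, z up, the work surface at z = 0. Lengths are in mm, angles in rad, forces in N, time in s.
With the tool pointing down it reaches from about 300 to 850 mm from the base axis. Payload 5.4 kg.
Tool frame: the origin (TCP) lies at the very end of the fingers, on their centre line; the grasp point (between the pads) lies 19 mm behind it; x points along the fingers, y is the direction in which the jaws open and shut, and the axes are right-handed (so a half turn about x gives the same grasp; the last joint's range is limited). The gripper opens to 85 mm and grips with 20 to 120 N. Pads are 22 mm wide; open, the fingers measure 114 mm over their backs; the gripper's body (76 mm by 85 mm) begins 54 mm behind the grasp point. The pads swing forward as they close: fully open they stand 13 mm farther back than shut.
Start: joints at [0.97, 0.158, 1.597, -0, 1.386, -0.21], TCP at [219.042, 531.627, 231.299] pointing down, gripper open.
Joint ranges: [-2.91, 2.91], [-0.94, 2.29], [0.18, 2.7], [-1.29, 4.43], [0.17, 2.64], [-3, 3]. Speed limits (rad/s): [2.57, 2.57, 3.14, 3.14, 3.14, 3.14].

INTERFACE

Orientations are given as a unit quaternion [x, y, z, w].
In Python, from workcell import env, vision, job gives the robot as it stands. Calls block until the motion is done:
- env.move_to(position, orientation): joint-space move of the TCP to a pose.
- env.move_linear(position, feed=150, rot=None): straight line of the TCP; rot=None keeps the orientation; feed is the mean speed in mm/s.
- env.move_joints(angles): joint-space move.
- env.move_gripper(opening, effort=None): finger opening in mm; effort is the grip in N (None keeps the last); returns when the fingers have stopped.
- env.wait(seconds).
- env.ik(position, orientation): joint angles nearest the present ones, or None.
- env.sense(): the state.
- vision.camera(name): name is "side" or "top" or "wrist"; returns the picture (480x640x3 uint8, red, green, blue); there is no depth.
- vision.camera_params(name): a dict with "intrinsics" (3x3 intrinsics, pixels), "position" and "attitude" of the camera in the world. Camera axes: x right, y down, z forward; pixel columns grow to the right and rows downward; lengths in mm; the calibration is good to about 2 mm. A picture is of the moment at which its call begins: read the wrist's pose just before it. camera_params takes no time and is no camera call; for the wrist camera it gives the pose at the moment of the call.
A pose or a line that the arm cannot do raises env.PlanningError and nothing moves.
- job.sign_off(): hands the job in, once; it reports no verdict.
The state is a dict: "t": time; "joint_pos": joint angles; "dq": joint speeds; "joint_torque": joint torques, N m; "position": TCP position; "tcp_rot": TCP orientation; "contact_force": force on the tool from outside, world axes, zero at the start; "wrist_torque": the same for the moment, N m; "grip_width": finger opening in mm.
Only numpy, scipy, OpenCV 4.12 (cv2) and the standard library are available. Lean on these libraries where they do the work, as an engineer would, in place of code of your own. Each camera call takes 0.05 s, during which the arm holds its last target. There are 200 camera calls.

## Working session

There is one attempt and no reset: what is moved stays moved. The work goes in short steps, each a Python script; the robot and the scene stay as the last script left them, time stands still between calls to the robot, and variables do not carry over. Pictures are saved under pics/ and viewed, about 8 in all and at most 12, crops included, and the job is handed in when it is done.

```bash
mkdir -p pics; python3 - <<'E'
from workcell import env, vision, job
import cv2
for n in("top","side"):
    cv2.imwrite(f"pics/{n}0.png",vision.camera(n)[:,:,::-1]); print(n,vision.camera_params(n))
print(env.sense())
E
```

```text
top {'intrinsics': array([[559.29608722,   0.        , 303.59661324],
       [  0.        , 559.29608722, 250.47094663],
       [  0.        ,   0.        ,   1.        ]]), 'position': array([ 294.59951806,  -28.21497827, 1333.28716015]), 'attitude': array([-0.70292328,  0.70700124, -0.0586887 ,  0.0510269 ])}
side {'intrinsics': array([[494.31345645,   0.        , 326.68204698],
       [  0.        , 494.31345645, 235.37924283],
       [  0.        ,   0.        ,   1.        ]]), 'position': array([  65.17644329, -567.92054872,  967.53307534]), 'attitude': array([ 0.88832629, -0.31266548,  0.1138869 , -0.31645926])}
{'t': 0.1, 'joint_pos': array([ 9.69954182e-01,  1.58990016e-01,  1.59812976e+00, -5.98246954e-06,
        1.38623545e+00, -2.10105541e-01]), 'dq': array([ 0.00084157, -0.00127183, -0.00436716, -0.00099917, -0.00046082,
       -0.00299484]), 'joint_torque': array([-6.40162289e-04, -3.96995687e+01, -3.32335103e+01, -3.40616916e-04,
        4.27104678e-03, -6.37381220e-06]), 'position': array([218.6997852, 531.178209 , 230.4013916]), 'tcp_rot': array([ 0.13669522,  0.69389866, -0.13784213,  0.69341086]), 'contact_force': array([ 0.12779857, -0.51896809, -0.05354892]), 'wrist_torque': array([-0.01210713,  0.02282151, -0.00083712]), 'grip_width': 85.35301566911792}
```

View pics/top0.png

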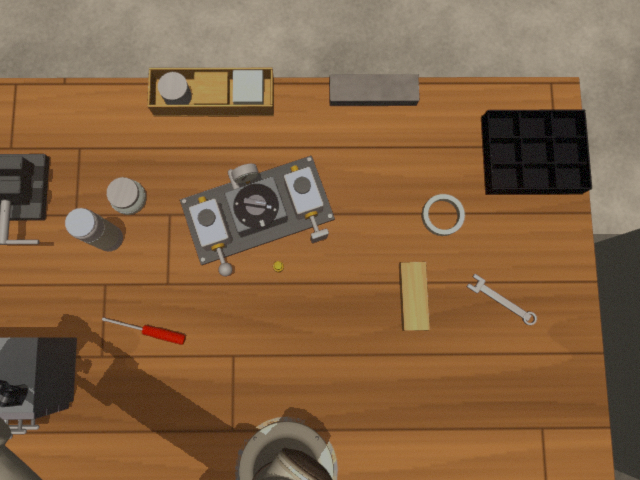

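View pics/side0.png

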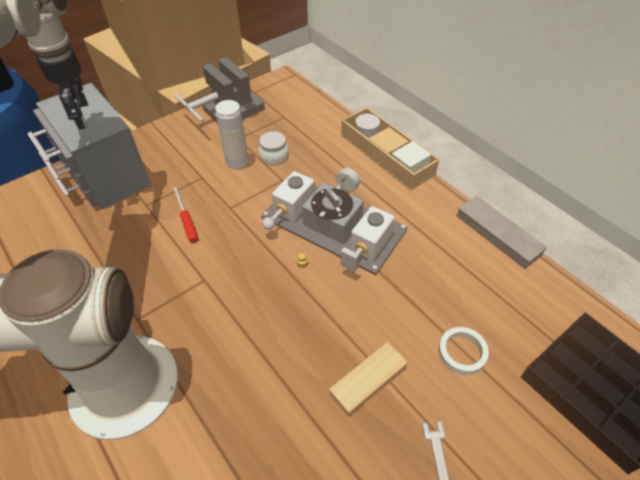

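The top view shows the unit with its knob at about (256,206). The flat handle is at (319,234), on the robot's right, and the ball is at (226,269). I'll crop closer for the pose.

```bash
cat > h.py <<'E'
from workcell import env, vision, job
import numpy as np, cv2
from scipy.spatial.transform import Rotation as R
def ray(P,uv,z):
    d=R.from_quat(P["attitude"]).apply(np.linalg.inv(P["intrinsics"])@[uv[0],uv[1],1.])
    c=np.array(P["position"]); return c+d*(z-c[2])/d[2]
def proj(P,X):
    p=P["intrinsics"]@R.from_quat(P["attitude"]).inv().apply(np.array(X)-P["position"]); return p[:2]/p[2]
def down(ang):  # tool x down, jaw (tool y) along world yaw ang
    y=np.array([np.cos(ang),np.sin(ang),0]); x=np.array([0,0,-1.]); 
    return R.from_matrix(np.c_[x,y,np.cross(x,y)]).as_quat()
E
python3 - <<'E'
from h import *
P=vision.camera_params("top")
for uv in[(183,201),(309,159),(331,216),(206,261)]: print(ray(P,uv,12).round(1))
print(ray(P,(256,205),88),ray(P,(319,234),93),ray(P,(278,267),25))
im=cv2.imread("pics/top0.png")[145:285,170:350]
cv2.imwrite("pics/c.png",cv2.resize(im,None,fx=4.28,fy=4.28,interpolation=cv2.INTER_CUBIC))
E
```

```text
[624.  247.7  12. ]
[728.6 -58.   12. ]
[ 585.4 -110.    12. ]
[477.2 189.2  12. ]
[595.0644603  65.474933   88.       ] [526.20491931 -77.33523193  93.        ] [460.30311876  17.44880249  25.        ]
```

View pics/c.png

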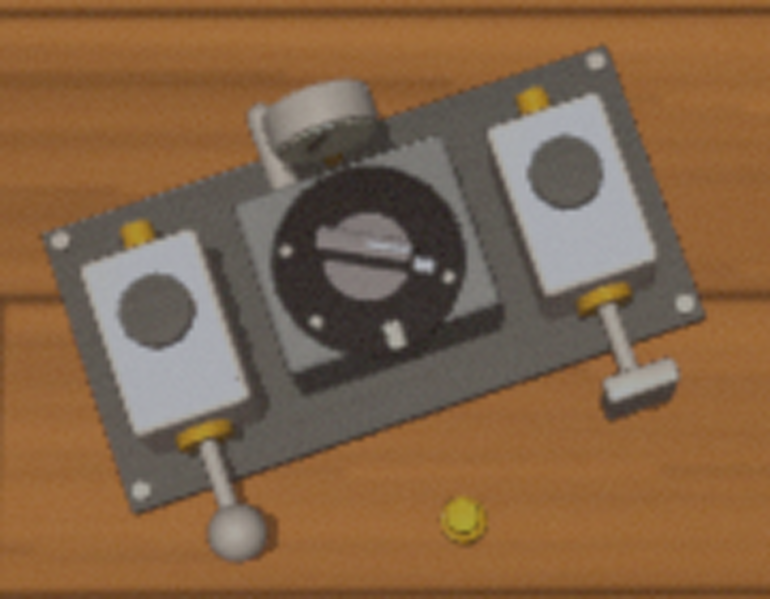

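The crop shows the pointer at (424,265), the bar mark at (394,334), the disc centre at (369,264) and the handle top at (640,380). So the selector has to turn about 1 rad clockwise. Next I'll compute the pose and check it from the wrist camera above the unit.

```bash
python3 - <<'E'
from h import *
P=vision.camera_params("top")
f=lambda u,v,z: ray(P,(170+(u+.5)/4.28-.5,145+(v+.5)/4.28-.5),z)[:2]
C=[f(*c,12) for c in[(42,236),(605,45),(705,318),(136,512)]]
caps=[f(566,171,94),f(156,311,94)]
o=f(369,264,88); print("plate ctr",np.mean(C,0),"caps mid",np.mean(caps,0),"disc",o)
yw=[]
for a,b in[(C[1],C[0]),(C[2],C[3]),caps]:
    d=b-a; yw.append(np.arctan2(-d[0],d[1])); print("y-axis len",np.hypot(*d))
for a,b in [(C[3],C[0]),(C[2],C[1]),(f(394,334,90),o)]:
    d=b-a; yw.append(np.arctan2(d[1],d[0])); print(np.hypot(*d))
print("yaws",np.round(yw,3))
yaw=np.mean(yw[:5]); p=f(424,265,92)-o
print("ptr ang",np.arctan2(p[1],p[0]),"mark ang",yaw+np.pi)
h=f(640,380,93); print("handle",h,"coupler",f(463,520,32))
r=R.from_euler('z',yaw).as_matrix()[:2,:2]; print("handle in unit",r.T@(h-o))
# wrist look
s=env.sense()
P=vision.camera_params("wrist"); print(R.from_quat(s["tcp_rot"]).inv().apply(P["position"]-s["position"]), R.from_quat(P["attitude"]).as_matrix().round(2))
for a in (yaw,yaw+np.pi):
    q=env.ik([540,20,330],down(a)); print(a,q)
E
```

```text
plate ctr [603.33981397  68.86636965] caps mid [603.33830406  69.10957317] disc [592.02936097  65.83821034]
y-axis len 338.2182180514808
y-axis len 336.0075467609021
y-axis len 229.6833803179962
167.4572185373543
169.48724841780773
40.8559742503453
yaws [0.335 0.329 0.335 0.344 0.331 0.34 ]
ptr ang -1.6256726802565142 mark ang 3.476369715059277
handle [527.57556202 -77.68761144] coupler [461.51565093  17.68718075]
handle in unit [-108.03220027 -114.3809312 ]
[-142.47339247    1.05884239  -83.64544013] [[ 0.38  0.88  0.3 ]
 [ 0.93 -0.36 -0.12]
 [-0.    0.32 -0.95]]
0.3347770614694841 [-1.86727022e-01  2.03501704e-02  1.55144820e+00 -4.44089210e-16
  1.56979428e+00 -5.21504083e-01]
3.476369715059277 [-1.86727022e-01  2.03501704e-02  1.55144820e+00 -4.44089210e-16
  1.56979428e+00  2.62008857e+00]
```

```bash
python3 - <<'E'
from h import *
env.move_to([592,66,260],down(-.055)); env.wait(.2)
P=vision.camera_params("wrist"); im=vision.camera("wrist"); print(repr(P), env.sense()["t"])
np.save("P1.npy",P,allow_pickle=True)
cv2.imwrite("pics/w1.png",im[:,:,::-1]); print(env.sense()["joint_pos"])
for X in([592,66,88],[527.6,-77.7,93]): print(proj(P,X))
E
```

```text
{'intrinsics': array([[382.40029743,   0.        , 325.90846015],
       [  0.        , 382.40029743, 236.36639383],
       [  0.        ,   0.        ,   1.        ]]), 'position': array([596.18464687, 150.82454772, 402.46700133]), 'attitude': array([ 0.98616841, -0.02602585, -0.00430738,  0.16363364])} 2.4917
[-9.07314624e-02  1.93431032e-01  1.50050590e+00  2.60186538e-05
  1.44766565e+00 -3.66463349e-02]
[326.24738139 211.44221515]
[267.21709595 360.57820165]
```

View pics/w1.png

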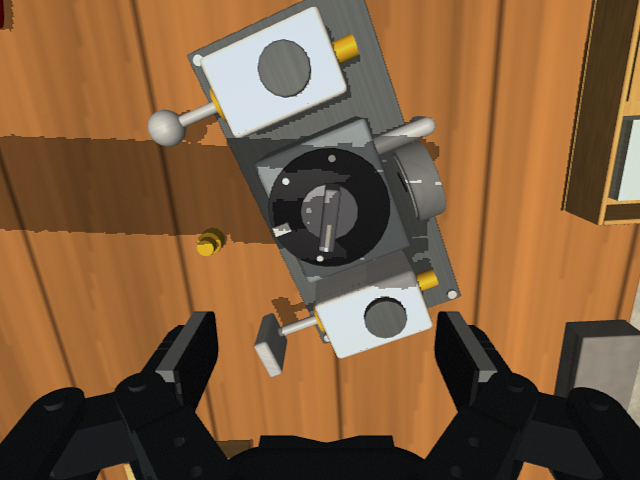

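The wrist view shows the knob near (330,210), the pointer at about (327,248), the mark at (282,230) and the handle at (268,345). I'll enlarge it.

```bash
python3 - <<'E'
import cv2
im=cv2.imread("pics/w1.png")[135:385,245:405]
cv2.imwrite("pics/w1c.png",cv2.resize(im[:,:],None,fx=2.4*1,fy=2.4,interpolation=cv2.INTER_CUBIC) if 0 else cv2.hconcat([cv2.resize(im[:140],None,fx=4,fy=4,interpolation=cv2.INTER_CUBIC)]))
E
```

```text
(no output)
```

View pics/w1c.png

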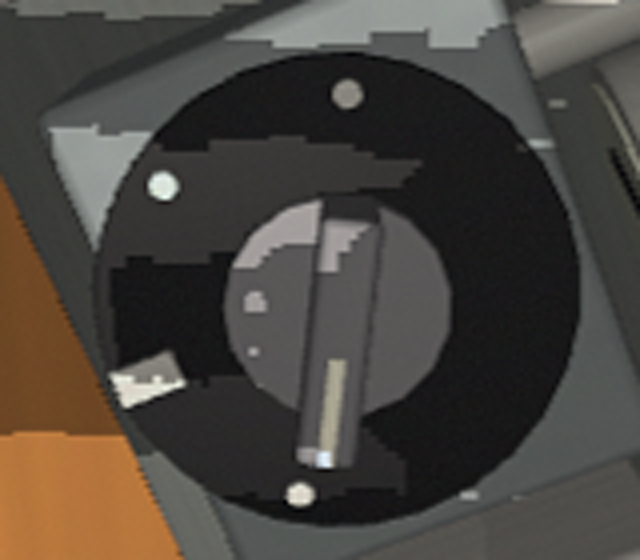

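```bash
python3 - <<'E'
from h import *
P=np.load("P1.npy",allow_pickle=True).item()
f=lambda u,v,z: ray(P,(245+(u+.5)/4-.5,135+(v+.5)/4-.5),z)[:2]
o=f(338,289,88); print("disc",o)
for n,p in dict(p32=(347,94),p22=(163,186),mark=(148,380),p02=(300,494)).items():
    d=f(*p,90)-o; print(n,np.arctan2(d[1],d[0]),np.hypot(*d))
a,b=f(350,222,122),f(328,460,122); d=b-a; print("bar",np.arctan2(d[1],d[0]),np.hypot(*d),(a+b)/2)
a,b=f(336,360,122),f(324,455,122); d=b-a; print("line",np.arctan2(d[1],d[0]),np.hypot(*d))
for uv in[(268,345)]: print(ray(P,uv,93))
E
```

```text
disc [594.6425504   69.86279667]
p32 1.4768918801097781 41.05434390798716
p22 2.534599020341158 42.42602911627569
mark -2.7461095322480658 45.19310316205346
p02 -1.8013622194445402 46.67841366448021
bar -1.7091954561143197 47.525073692018395 [594.40280298  67.78161788]
line -1.7415171637048623 19.59060848774568
[530.132492  -60.2802069  93.       ]
```

The measurements agree: axis at (594.5,67.5), bar angle −1.72, mark angle −2.807 (turn −1.09), handle at (528,−77.5). Now I'll turn the knob.

```bash
python3 - <<'E'
from h import *
env.move_gripper(45,30)
env.move_to([594.5,67.5,180],down(-1.72+np.pi/2))
env.move_linear([594.5,67.5,98],feed=100)
print("z",env.sense()["contact_force"].round(1))
env.move_gripper(5,30); s=env.sense(); print(s["grip_width"],s["position"],s["contact_force"].round(1))
j=np.array(s["joint_pos"])
j0=env.ik([594.5,67.5,98],down(-1.72+np.pi/2)); j=np.array(j0)
for k in range(1,5):
    jj=j.copy(); jj[5]+=1.087*k/4; env.move_joints(jj)
env.wait(.2); s=env.sense(); print(s["grip_width"],s["position"],s["contact_force"].round(1),s["wrist_torque"].round(3),R.from_quat(s["tcp_rot"]).as_matrix()[:,1],s["t"])
env.move_gripper(40); 
env.move_linear([594.5,67.5,250],feed=200)
P=vision.camera_params("wrist"); im=vision.camera("wrist"); np.save("P2.npy",P,allow_pickle=True)
u,v=proj(P,[594.5,67.5,88]).astype(int); print(u,v,proj(P,[528.4,-77.3,93]),env.sense()["t"])
x0,y0=u-80,v-70; c=im[y0:y0+140,x0:x0+160,::-1]; print("crop0",x0,y0)
cv2.imwrite("pics/w2.png",im[:,:,::-1]);cv2.imwrite("pics/w2c.png",cv2.resize(c,None,fx=4,fy=4,interpolation=cv2.INTER_CUBIC))
E
```

```text
z [-0.4  0.3  0.4]
11.313740539436683 [594.68323439  67.52688851  98.79027256] [-2.2 -0.5  4.7]
11.012382719825364 [595.87269635  66.52777605  98.83359087] [ 2.6 -4.6  4.5] [-0.785 -0.562 -0.002] [ 0.33363878 -0.94269741  0.0025982 ] 6.4083
327 212 [455.23759852 331.77323028] 7.75
crop0 247 142
```

View pics/w2c.png

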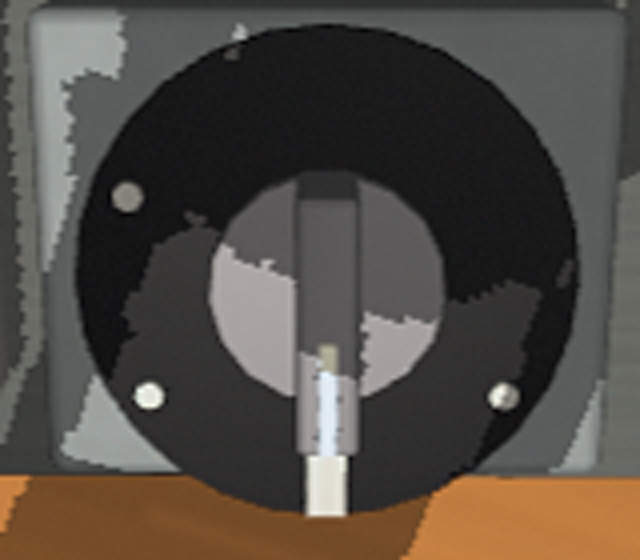

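The pointer now stands on the bar mark: bar centreline at column 328, mark at 327, pips symmetric about 326.5. Next is the flat handle.

```bash
python3 - <<'E'
from h import *
yaw=.335; fr=-np.array([np.cos(yaw),np.sin(yaw),0]); h=np.array([528.4,-77.3,60.])
def rep(n):
    s=env.sense(); F=float(s["contact_force"]@fr); d=float((s["position"]-h)@fr)
    print(n,"t%.2f out%.2f F%.1f w%.1f"%(s["t"],d,F,s["grip_width"]),s["contact_force"].round(1)); return d,F
env.move_to([*h[:2],170],down(yaw)); env.move_linear(h,feed=100); rep("at")
env.move_gripper(5,50); rep("closed")
env.move_linear(h+fr*10,feed=30); rep("10")
env.move_linear(h+fr*20,feed=30); rep("20")
env.move_linear(h+fr*31,feed=30); rep("31")
P=vision.camera_params("wrist"); cv2.imwrite("pics/w3.png",vision.camera("wrist")[:,:,::-1])
E
```

```text
at t10.62 out-0.56 F-0.2 w40.3 [ 0.3 -0.1 -0. ]
closed t10.97 out0.97 F7.7 w13.5 [-7.6 -1.5  6.6]
10 t11.45 out8.69 F-5.3 w13.7 [ 4.6  3.  -0.5]
20 t11.93 out18.38 F-7.4 w13.2 [ 6.6  3.5 -1.3]
31 t12.45 out29.12 F-9.2 w13.6 [ 8.8  3.  -2.1]
```

View pics/w3.png

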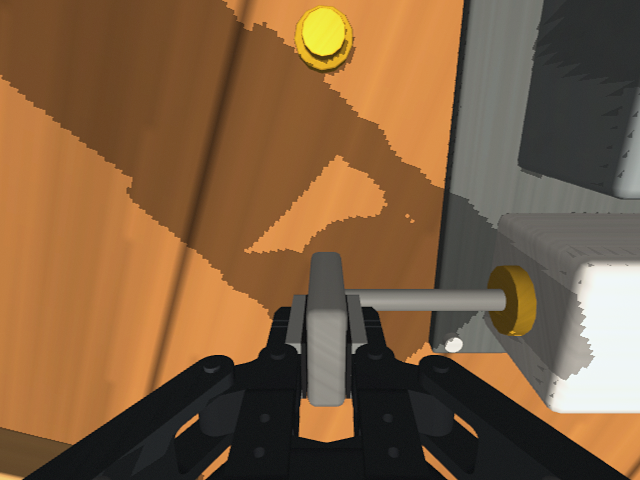

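The picture shows the plate held cleanly between the pads at (325,330), with the stem visibly drawn out. I'll continue to the stop by feel, hold there, and ease it back.

```bash
python3 - <<'E'
from h import *
yaw=.335; fr=-np.array([np.cos(yaw),np.sin(yaw),0]); h=np.array([528.4,-77.3,60.])
def rep(n):
    s=env.sense(); F=float(s["contact_force"]@fr); d=float((s["position"]-h)@fr)
    print(n,"t%.2f out%.2f F%.1f w%.1f"%(s["t"],d,F,s["grip_width"])); return d,F
c=34
env.move_linear(h+fr*c,feed=25); d,F=rep(c)
while F>-20 and c<43:
    c+=1.5; env.move_linear(h+fr*c,feed=25); env.wait(.05); d,F=rep(c)
for i in range(3): env.wait(.45); rep("hold")
if F<=-20:
    env.move_linear(h+fr*20,feed=25); rep(20)
    env.move_linear(h+fr*5,feed=22); rep(5)
    c=2
    env.move_linear(h+fr*c,feed=12); d,F=rep(c)
    while F<8 and c>-4:
        c-=1; env.move_linear(h+fr*c,feed=12); env.wait(.05); d,F=rep(c)
E
```

```text
34 t12.77 out32.01 F-8.7 w13.3
35.5 t13.07 out33.42 F-9.4 w13.4
37.0 t13.37 out34.88 F-9.6 w13.0
38.5 t13.67 out35.99 F-11.7 w13.1
40.0 t13.97 out36.00 F-19.3 w13.2
41.5 t14.27 out36.02 F-27.4 w13.3
hold t14.72 out36.02 F-26.9 w13.7
hold t15.17 out36.02 F-26.8 w13.1
hold t15.62 out36.03 F-26.8 w13.6
20 t16.62 out18.24 F-6.7 w13.7
5 t17.46 out3.87 F-4.2 w13.3
2 t17.86 out1.27 F-4.8 w13.3
1 t18.16 out1.06 F0.3 w13.4
0 t18.46 out1.04 F3.3 w13.3
-1 t18.76 out1.00 F8.6 w13.5
```

It travelled exactly 35.0 mm (36.02 to 1.00) and both ends were felt. Now I'll release, retreat, and check.

```bash
python3 - <<'E'
from h import *
yaw=.335; fr=-np.array([np.cos(yaw),np.sin(yaw),0]); h=np.array([528.4,-77.3,60.])
env.move_linear(h+fr*.3,feed=12); env.move_gripper(40); env.wait(.1); print(env.sense()["contact_force"].round(1))
env.move_linear([*h[:2],200],feed=120)
env.move_to([400,-200,300],down(yaw)); env.wait(.2)
print(env.sense()["t"],env.sense()["contact_force"].round(1))
im=vision.camera("top")[:,:,::-1]; cv2.imwrite("pics/top1.png",im)
im0=cv2.imread("pics/top0.png")
cv2.imwrite("pics/cmp.png",np.hstack([cv2.resize(i[145:285,170:350],None,fx=2.2*1,fy=2.2,interpolation=cv2.INTER_CUBIC) for i in(im0,im)]))
E
```

```text
[-1.  -0.8  0.4]
21.8417 [-0.3  0.2 -0.5]
```

View pics/cmp.png

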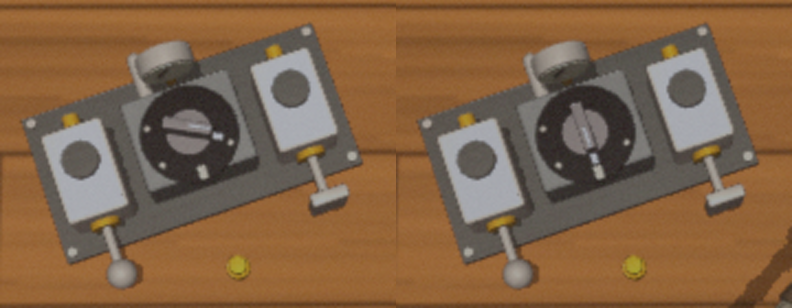

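The before/after pair shows the pointer at the mark (598,170), the flat handle back where it began (725,197 against 329,197, allowing for the 396 px offset), and the ball and coupler unmoved. I'm handing it in.

```bash
python3 -c "
from h import *
job.sign_off(); print(env.sense()['t'])"
```

```text
the job is handed in; nothing more can be done
the job is handed in; nothing more can be done
```

The air unit is vented and the job is handed in, with the robot's clock at about 22 s of the 48 s limit.

- **Selector:** I turned it about 1.09 rad clockwise. The close-up picture showed the pointer centred on the bar-shaped mark to within about a pixel.
- **Flat pull handle:** I pulled it until the force rose to 27 N at the stop and held it there about 1.35 s. I then eased it back at 25 mm/s or less until it pressed against its inner end, before letting go. Measured travel between the two ends was 35.0 mm.
- **Last checks:** In the top view the flat handle is back where it started, and the ball knob and coupler have not moved. I did not compare the other loose items before and after; the arm did not work near them. The gripper was clear, with about 0.6 N on the wrist (sensor noise). No check failed or disagreed.

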